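Lay the drinks turntable for one cocktail

ROBOT

A 6-joint arm with a two-finger parallel gripper is mounted at the origin on the work surface. World frame = base frame: x ahead of the robot, y to its left, z up, the work surface at z = 0. Lengths are in m, angles in degrees, forces in N, time in s.
With the tool pointing down it reaches from about 0.275 to 0.775 m from the base axis. Payload 14.6 kg.
Tool frame: the origin (TCP) lies midway between the tips of the shut fingers; the grasp point (between the pads) lies 19 mm behind it; z points along the fingers, y is the line along which they close (so a half turn about z gives the same grasp; the last joint's range is limited). The gripper opens to 85 mm and grips with 20 to 120 N. Pads are 22 mm wide; open, the fingers measure 114 mm over their backs; the gripper's body (76 mm by 85 mm) begins 54 mm behind the grasp point. The pads swing forward as they close: fully open they stand 13 mm farther back than shut.
Start: joints at [65.357, 15.075, -2.767, 72.158, 0, 81.102], TCP at [0.142, 0.505, 0.231] pointing down, gripper open.
Joint ranges: [-151.79, 151.79], [-50.71, 97.33], [-67.44, 78.34], [-121.81, 120.89], [-77.56, 73.72], [-180, 180]. Speed limits (degrees/s): [108.29, 108.29, 147.25, 159.86, 180, 180].

INTERFACE

Orientations are given as a 3x3 rotation matrix whose columns are the frame's x, y, z axes.
In Python, from rig import state, viewer, ctrl gives the robot as it stands.
- The arm moves only by the shell command python3 -m inch 'ROWS'. ROWS is JSON, a list of rows, each a list of 7 numbers: the turn, a rotation vector about the tool's x, y, z in rad, then the shift along the tool's x, y, z in m, then the opening, from 0 (shut) to 1 (fully open). A call has 1 to 8 rows; each row is the pose to reach, as a shift and turn from the pose commanded when the call began, along the tool's axes at that moment; what a row does not reach only later rows make up. A row lasts 1/10 s, in which the tool goes at most 50 mm and 8.59 degrees, less where a joint would pass 70% of its speed; a pose out of reach is approached as far as the arm can. A call with a gripper value outside its range is refused whole. The fingers move at their own pace and stop on an object; the grip force is fixed at half the most. Time passes only in rows, so rows that repeat a pose let the fingers close. It gives the time, the measured TCP pose, the force, the opening and the grip force at its end, in the units of the state.
- state(): the state, without advancing time (a new reading comes with each control period).
- viewer.read_camera(name): name is "scene" or "side" or "wrist"; returns the picture (480x640x3 uint8, red, green, blue); there is no depth.
- viewer.camera_info(name): a dict with "intrinsics" (3x3 intrinsics, pixels), "D" ([k1, k2, p1, p2, k3] as OpenCV has them; the pictures are not rectified), "eye" and "attitude" of the camera in the world. Camera axes: x right, y up, looking along -z (the intrinsics and any distortion apply to the point x, -y, -z); pixel columns grow to the right and rows downward; lengths in m; the calibration is good to about 2 mm. A picture is of the moment at which its call begins: read the wrist's pose just before it. camera_info takes no time and is no camera call; for the wrist camera it gives the pose at the moment of the call.
- ctrl.sign_off(): hands the job in; it is judged then, once.
The state is a dict: "t": time; "q": joint angles; "joint_velocities": joint speeds; "effort": joint torques, N m; "tool_pos": TCP position; "orientation": TCP orientation; "contact_force": force on the tool from outside, world axes, zero at the start; "wrist_torque": the same for the moment, N m; "width": finger opening in m; "gripper_force": force on a finger pad.
Only numpy, scipy, OpenCV 4.12 (cv2) and the standard library are available. Lean on these libraries where they do the work, as an engineer would, in place of code of your own. Each camera call takes 0.05 s, during which the arm holds its last target. There are 200 camera calls.

TASK

Lay the wooden turntable on the drinks cart for one cocktail: stand the amber tumbler in the middle of the cork coaster with the steel strainer resting level over its mouth (coil inside, plate on the rim), stand the white pourer with the spout in the middle of the white saucer, and set the blue six-cube ice mould flat in the middle of the grey mat and square with it. Leave the green tumbler, the plain white cup and the grey ball mould where they are. Set the glass and the china down gently rather than dropping them, and leave everything upright and at rest.

Things in the scene. Friction and masses are not known exactly. Their poses are not given: they have to be found in the camera images.
- amber_tumbler_mid (a point): Loose squat round tumbler of AMBER (brown-orange) glass, open at the top: 65 mm across the rim, 62 mm across the foot, 62 mm tall, inside of the mouth 58 mm across; about 0.19 kg. Point: on its axis, half-way up (31 mm above its foot); z up. Starts upright on the glass top (z = 0).
- strainer_mid (a point): Loose steel strainer: round plate 76 mm wide, 3 thick, dark holes; coil below it 46 mm wide, 12 deep, tapered to 38; flat handle 18 wide, 5 thick along +x to x = 90 mm. Point: plate centre, 13.5 mm above the coil's foot; z up. Starts coil down on the glass (z = 0), handle 12 to 17 mm up: grip it across at x = 56 mm. On the tumbler the point is 1.5 mm above the rim. 0.1 kg, balances near x = 20.
- pourer_mid (a point): Loose white ceramic pourer (small jug), open at the top: round body 64 mm tall, 58 mm wide at half height, 48 mm at the foot, a spout at +x (to 46 mm from the axis) and a loop handle at -x (to 50 mm). Grip the body across y. Point: on the body's axis, half-way up (32 mm above the foot); z up. About 0.16 kg. Starts upright on the glass top.
- ice_mould_mid (a point): Loose BLUE ice-cube mould: stiff open-topped block with six square cells (3 by 2), 80 (x) by 56 (y) by 34 mm tall, about 0.09 kg. Point: its centre, 17 mm above its underside; z up. Starts flat on the glass top, cells up. Grip it across y.
- coaster_top (a point): Place for the tumbler: round cork coaster 92 mm across, fixed on the round wooden turntable (330 mm wide, floor 30 mm above the glass top, rim at its edge up to 40 mm). Point: centre of its upper face, 35 mm above the glass. Coaster, saucer and mat lie 83 mm from the turntable's axis, 120 degrees apart; it turns if pushed sideways with about 2 N.
- saucer_top (a point): Place for the pourer: round white ceramic saucer 108 mm across, fixed on the turntable; its flat middle is at least 68 mm across and its edge rises to 4 mm above that. Point: centre of the flat middle's upper face, 35 mm above the glass top.
- mat_top (a point): Place for the ice mould: flat grey ribbed drip mat 98 (x) by 74 (y) by 5 mm, no rim, fixed on the turntable. Point: centre of its upper face, 35 mm above the glass top; x along its length.
- green_tumbler_mid (a point): Loose look-alike, to be left alone: tumbler of the same shape and size as the amber one, but of GREEN glass. Point: on its axis, half-way up (31 mm).
- white_cup_mid (a point): Loose look-alike, to be left alone: white ceramic cup with the same body as the pourer (58 mm across, 64 mm tall) but neither spout nor handle. Point: on its axis, half-way up (32 mm).
- ball_mould_mid (a point): Loose look-alike, to be left alone: GREY ice-ball mould with two round cells, 80 (x) by 56 (y) by 34 mm tall. Point: its centre, 17 mm up; x along its length.

How it is judged (in metres and radians):
At the end, for the whole second after the job is handed in: Upright and still: tumbler within 12 mm of the coaster's middle, strainer level on its rim within 10 mm of its axis, pourer within 12 mm of the saucer's middle, blue mould within 12 mm of the mat's middle and 0.2 rad of square; all tilts under 0.1 rad; look-alikes within 15 mm of their start (horizontal distance between amber_tumbler_mid and coaster_top below 0.012 m and z of amber_tumbler_mid in the frame of coaster_top between 0.026 and 0.036 m and horizontal distance between strainer_mid and amber_tumbler_mid below 0.01 m and z of strainer_mid in the frame of amber_tumbler_mid between 0.029 and 0.036 m and horizontal distance between pourer_mid and saucer_top below 0.012 m and z of pourer_mid in the frame of saucer_top between 0.027 and 0.037 m and horizontal distance between ice_mould_mid and mat_top below 0.012 m and z of ice_mould_mid in the frame of mat_top between 0.012 and 0.022 m and angle between the x axis of ice_mould_mid and the x axis of mat_top, either way round below 0.2 rad and angle between each of amber_tumbler_mid, strainer_mid, pourer_mid, ice_mould_mid's own z axis and vertical below 0.1 rad and linear speed of each of amber_tumbler, strainer, pourer, ice_mould below 0.02 m/s and angular speed of each of amber_tumbler, strainer, pourer, ice_mould below 0.2 rad/s and distance of each of green_tumbler_mid, white_cup_mid, ball_mould_mid from where it was at the start of the episode below 0.015 m); the robot touches nothing.
It fails at once if the green tumbler, the white cup or the grey ball mould is moved by more than 15 mm (distance of any of green_tumbler_mid, white_cup_mid, ball_mould_mid from where it was at the start of the episode above 0.015 m).
It fails at once if the amber tumbler is dropped (it moves faster than 0.6 m/s out of the fingers, as after a fall of about 20 mm) (contact force between the fingers and amber_tumbler below 0.2 N and linear speed of amber_tumbler above 0.6 m/s).
It fails at once if the pourer is dropped (it moves faster than 0.6 m/s out of the fingers, as after a fall of about 20 mm) (contact force between the fingers and pourer below 0.2 N and linear speed of pourer above 0.6 m/s).
It also fails if it takes over 134 s, if anything falls off the work surface, if the arm or the gripper's body presses on something with over 40 N, if the wrist force passes 120 N, or if a joint passes its speed limit or range.

## Working session

There is one attempt and no reset: what is moved stays moved. The work goes in short steps, Python scripts to look and compute and a shell command to move; the robot and the scene stay as the last step left them, time stands still between calls to the robot, and variables do not carry over. Pictures are saved under pics/ and viewed, at most 14 in all, crops included, and the job is handed in when it is done.

```bash
ls; mkdir -p pics; python3 - <<'E'
from rig import state, viewer, ctrl
import cv2
s=state();print(s)
for n in("scene","side","wrist"):
    i=viewer.camera_info(n);print(n,i)
    cv2.imwrite(f"pics/{n}0.png",viewer.read_camera(n)[:,:,::-1])
E
```

```text
pics
{'t': 0.0, 'q': array([ 6.53577626e+01,  1.51013146e+01, -2.80388203e+00,  7.21574201e+01,
       -1.19330847e-03,  8.11013859e+01]), 'joint_velocities': array([ 0.06563687, -0.08519372, -0.05068977,  0.12503903, -0.07699752,
        0.05708001]), 'effort': array([-3.84663135e-04, -6.37627888e+01,  3.84569192e+01,  1.37698324e-02,
       -8.77326192e-05, -5.66136364e-06]), 'tool_pos': array([0.14235351, 0.5050553 , 0.23080189]), 'orientation': array([[-9.62485411e-01,  2.71333085e-01, -4.36741942e-04],
       [ 2.71333396e-01,  9.62484901e-01, -1.00202331e-03],
       [ 1.48475448e-04, -1.08293549e-03, -9.99999403e-01]]), 'contact_force': array([-0.25450656,  0.61092685, -0.16363154]), 'wrist_torque': array([ 0.0275013 , -0.00297499,  0.00085262]), 'gripper_force': 0.0, 'width': 0.0856570927585237}
scene {'intrinsics': array([[476.48926337,   0.        , 320.75240237],
       [  0.        , 476.48926337, 239.81674569],
       [  0.        ,   0.        ,   1.        ]]), 'D': array([-0.0437988,  0.       ,  0.       ,  0.       ,  0.       ]), 'eye': array([ 0.88920601, -0.31047
[... 442 characters left out ...]
ay([0.36290392, 0.8559065 , 0.80926181]), 'attitude': array([[-0.98450201,  0.09634446, -0.14653853],
       [-0.17385422, -0.64591013,  0.74335376],
       [-0.02303271,  0.75730961,  0.65264971]])}
wrist {'intrinsics': array([[359.31913322,   0.        , 314.90963563],
       [  0.        , 359.31913322, 234.44501335],
       [  0.        ,   0.        ,   1.        ]]), 'D': array([-0.04375714,  0.        ,  0.        ,  0.        ,  0.        ]), 'eye': array([0.0735945 , 0.5257858 , 0.37291514]), 'attitude': array([[ 2.70709138e-01, -9.23975313e-01, -2.70159550e-01],
       [ 9.62661077e-01,  2.59695915e-01,  7.64308956e-02],
       [-4.60929037e-04, -2.80762626e-01,  9.59777128e-01]])}
```

View pics/scene0.png

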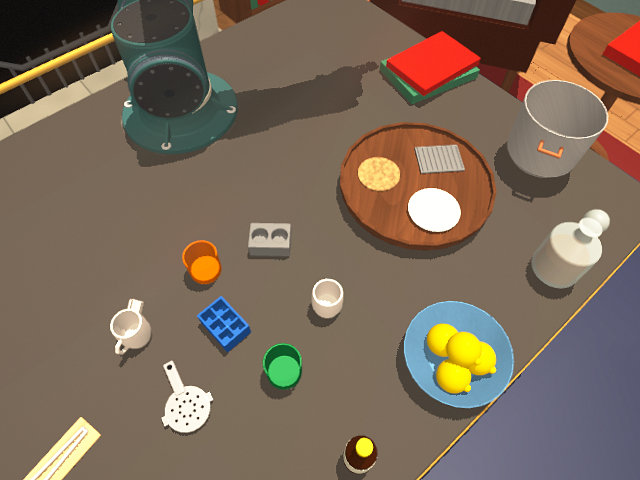

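View pics/side0.png

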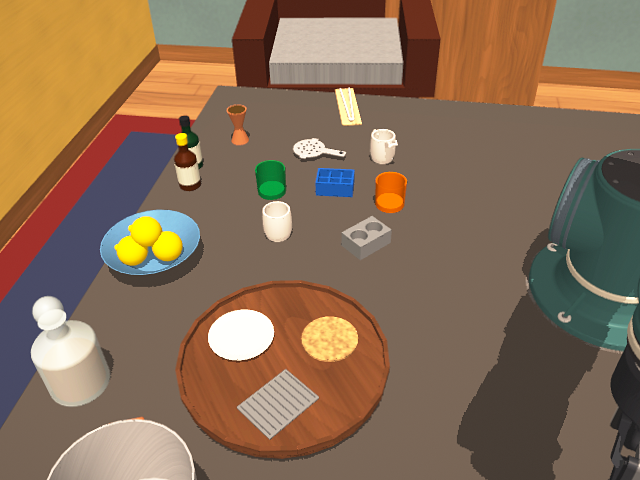

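The scene view shows amber (202,262), pourer (130,327), blue mould (223,323), strainer (187,408), coaster (379,174), saucer (434,210) and mat (440,159). In the side view the same items are at amber (390,192), pourer (383,147), mould (335,182), strainer (315,149), coaster (330,339), saucer (241,335) and mat (278,403). Next I'll fit silhouette hulls in both views.

```bash
cat > h.py <<'E'
import numpy as np, cv2
from scipy.optimize import least_squares
from rig import state, viewer, ctrl
def proj(P,i):
    Pc=(np.asarray(P,float)-i["eye"])@i["attitude"]*[1,-1,-1]
    return cv2.projectPoints(Pc,np.zeros(3),np.zeros(3),i["intrinsics"],np.array(i["D"]))[0][:,0]
def unproj(uv,z,i):
    n=cv2.undistortPoints(np.float64(uv).reshape(-1,1,2),i["intrinsics"],np.array(i["D"]))[:,0]
    d=np.c_[n[:,0],-n[:,1],-np.ones(len(n))]@i["attitude"].T
    return i["eye"]+d*((z-i["eye"][2])/d[:,2])[:,None]
def circ(r,z,x=0):
    a=np.linspace(0,2*np.pi,48,endpoint=False);return np.c_[x+r*np.cos(a),r*np.sin(a),0*a+z]
def box(x0,x1,y0,y1,z0,z1): return np.array([(x,y,z) for x in(x0,x1) for y in(y0,y1) for z in(z0,z1)])
def place(M,p):
    c,s=np.cos(p[2]),np.sin(p[2]);return np.c_[M[:,0]*c-M[:,1]*s+p[0],M[:,0]*s+M[:,1]*c+p[1],M[:,2]]
def feat(pts):
    m=cv2.moments(cv2.convexHull(np.float32(pts)).reshape(-1,1,2));A=m["m00"]
    return np.array([m["m10"]/A,m["m01"]/A,m["mu20"]/A/20,m["mu11"]/A/20,m["mu02"]/A/20])
def hullmask(img,fn,seed,close=1):
    m=fn(cv2.cvtColor(img,cv2.COLOR_RGB2HSV).astype(int)).astype(np.uint8)
    m=cv2.morphologyEx(m,cv2.MORPH_CLOSE,np.ones((close,close)))
    n,l=cv2.connectedComponents(m);y,x=np.nonzero(l)
    k=np.argmin((x-seed[0])**2+(y-seed[1])**2);ys,xs=np.nonzero(l==l[y[k],x[k]])
    p=np.c_[xs,ys]
    return np.float32(np.vstack([p+d for d in([-.5,-.5],[-.5,.5],[.5,-.5],[.5,.5])])),len(p)
def fit(M,obs,p0,yaw):
    k=3 if yaw else 2
    def f(p):
        q=list(p)+[0]*(3-k)
        return np.concatenate([(feat(proj(place(M,q),i))-o)[:5 if yaw else 2] for o,i in obs])
    r=least_squares(f,p0[:k],x_scale=[.01,.01,.2][:k],diff_step=1e-4)
    return r.x,r.fun
E
cat > m.py <<'E'
from h import *
I={n:(cv2.imread(f"pics/{n}0.png")[:,:,::-1].copy(),viewer.camera_info(n)) for n in("scene","side")}
col=dict(orange=lambda h:(h[...,0]<18)&(h[...,1]>190)&(h[...,2]>120),green=lambda h:(abs(h[...,0]-65)<20)&(h[...,1]>150)&(h[...,2]>60),
 blue=lambda h:(abs(h[...,0]-112)<10)&(h[...,1]>170)&(h[...,2]>60),white=lambda h:(h[...,1]<50)&(h[...,2]>140),
 cork=lambda h:(h[...,0]>12)&(h[...,0]<28)&(h[...,2]>170),grey=lambda h:(h[...,1]<40)&(h[...,2]>95))
tum=np.vstack([circ(.0325,.062),circ(.031,0)])
cup=np.vstack([circ(.024,0),circ(.029,.032),circ(.029,.064)])
pour=np.vstack([cup,box(.045,.046,-.004,.004,.058,.064),box(-.050,-.049,-.004,.004,.02,.05)])
stra=np.vstack([circ(.038,.015),circ(.038,.012),circ(.019,0),box(.08,.09,-.009,.009,.012,.017)])
mould=box(-.04,.04,-.028,.028,0,.034)
objs=dict(amber=(tum,"orange",(202,262),(390,195),0),green=(tum,"green",(283,366),(270,180),0),cup=(cup,"white",(320,300),(277,222),0),
 pourer=(pour,"white",(130,330),(383,150),1),strainer=(stra,"white",(180,410),(315,150),1),mould=(mould,"blue",(223,323),(335,182),1),ball=(mould,"grey",(270,250),(365,245),1),
 coaster=(circ(.046,.035),"cork",(379,174),(330,339),0),saucer=(circ(.054,.039),"white",(434,210),(241,335),0),mat=(box(-.049,.049,-.037,.037,.03,.035),"grey",(440,160),(278,403),1))
for k,(M,c,a,b,yaw) in objs.items():
    obs=[];n=[]
    for (im,i),s in zip(I.values(),(a,b)):
        p,m=hullmask(im,col[c],s,3 if c in("white","grey","cork") else 1);obs.append((feat(p),i));n.append(m)
    p0=unproj([a],.03,I["scene"][1])[0][:2]
    best=min((fit(M,obs,[*p0,t],yaw) for t in(([0,1,2,3,4,5]) if yaw else [0])),key=lambda r:(r[1]**2).sum())
    print(k,n,np.round(best[0],4),"res",np.round(best[1],1))
E
python3 m.py; python3 - <<'E'
import cv2,numpy as np
a=cv2.imread("pics/scene0.png");b=cv2.imread("pics/side0.png")
z=lambda im,x,y:cv2.resize(im[y:y+75,x:x+100],None,fx=4,fy=4,interpolation=cv2.INTER_CUBIC)
cv2.imwrite("pics/crop.png",np.vstack([np.hstack([z(a,80,290),z(b,340,110)]),np.hstack([z(a,140,360),z(b,270,115)])]))
E
```

```text
amber [1, 1122] [ 0.4126 -0.1939] res [ 0.4  0.5  0.6 -0.1]
green [1399, 1021] [ 0.6728 -0.2025] res [ 0.2 -0.   0.2 -0.4]
cup [241, 677] [ 0.624  -0.0604] res [-0.   2.5  1.6  3.1]
pourer [437, 442] [ 0.4405 -0.3718  5.3022] res [ 0.7  1.5  2.7  1.1 -0.3  1.7  1.2  0.5  0.2  2. ]
strainer [1989, 559] [ 0.6214 -0.3664  2.9702] res [ 0.3  0.2 -0.9  1.3  0.4  0.4 -0.1  0.7  0.2 -0.1]
mould [1512, 1005] [ 0.5374 -0.2337  3.2135] res [ 0.3 -0.1  0.1  0.  -0.1  0.2 -0.6  0.2 -0.1 -0.1]
ball [1269, 1359] [ 0.4486 -0.0601  4.0486] res [ 0.2 -0.3  0.1 -0.1  0.1 -0.  -0.4 -0.  -0.1 -0. ]
coaster [1144, 2037] [0.476  0.2158] res [ 0.7 -0.7  0.1 -0.8]
saucer [1788, 2594] [0.6188 0.2334] res [ 0.3 -0.3  0.1 -0.4]
mat [1089, 2590] [0.5314 0.3475 4.1208] res [ 0.4 -0.2  0.3 -0.   0.2  0.2 -0.3  0.3 -0.1  0.4]
```

View pics/crop.png

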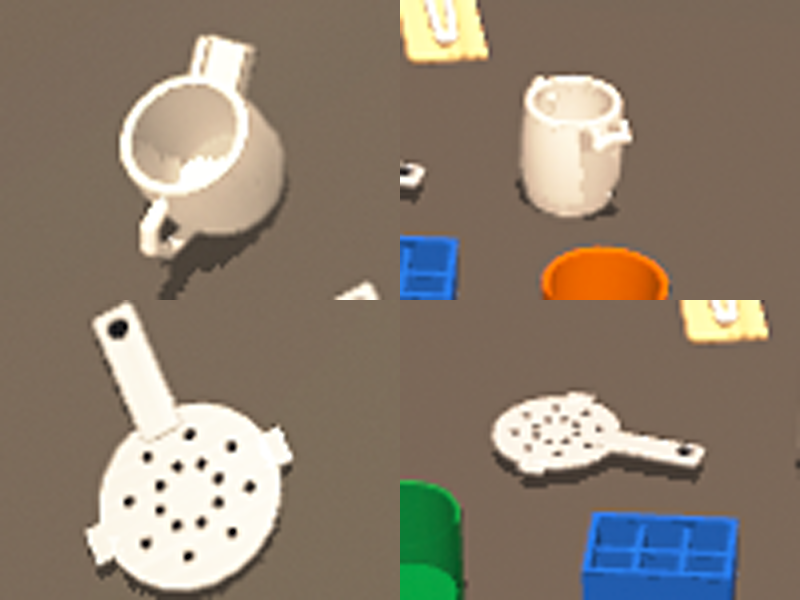

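Crop: the pourer's spout points up-right in the scene view (trough at about (136,303)) and its loop handle is at (120,350). The strainer handle runs to (168,365), and the plate has two small side tabs. I'll refine the amber, cup, pourer and strainer masks.

```bash
python3 - <<'E'
import re
s=open('h.py').read()
s=s.replace("n,l=cv2.connectedComponents(m);y,x=np.nonzero(l)","n,l,st,_=cv2.connectedComponentsWithStats(m);l[st[l,4]<100]=0;y,x=np.nonzero(l)")
open('h.py','w').write(s)
m=open('m.py').read()
m=m.replace("white=lambda h:(h[...,1]<50)&(h[...,2]>140)","white=lambda h:((h[...,1]<50)&(h[...,2]>115))")
m=m.replace("box(.08,.09,-.009,.009,.012,.017)])","box(.08,.09,-.009,.009,.012,.017),box(-.006,.006,-.046,.046,.012,.015)])")
m=m.replace("box(.045,.046,-.004,.004,.058,.064)","box(.040,.046,-.009,.009,.048,.056)")
m=m.replace('print(k,n','global_=cv2.polylines(I["scene"][0],[np.int32(cv2.convexHull(np.float32(proj(place(M,list(best[0])+[0]*(3-len(best[0]))),I["scene"][1]))))],1,(255,0,255));print(k,n')
m+='''
print(cv2.cvtColor(I["side"][0],cv2.COLOR_RGB2HSV)[190,440],cv2.cvtColor(I["scene"][0],cv2.COLOR_RGB2HSV)[300,80])
cv2.imwrite("pics/ov.png",cv2.resize(I["scene"][0][120:440,80:500,::-1],None,fx=1.8,fy=1.8))
'''
open('m.py','w').write(m)
E
python3 m.py
```

```text
amber [1026, 1122] [ 0.4137 -0.1956] res [ 0.3 -0.1  0.2 -0.6]
green [1399, 1021] [ 0.6728 -0.2025] res [ 0.2 -0.   0.2 -0.4]
cup [241, 677] [ 0.624  -0.0604] res [-0.   2.5  1.6  3.1]
pourer [437, 442] [ 0.4403 -0.3711  5.3382] res [0.6 1.8 2.6 1.  0.1 2.  1.9 0.6 0.2 1.7]
strainer [1998, 559] [ 0.6218 -0.3668  2.9451] res [ 0.2  0.1  0.6 -0.2  0.5  0.3 -0.   0.3  0.   0.2]
mould [1512, 1005] [ 0.5374 -0.2337  3.2135] res [ 0.3 -0.1  0.1  0.  -0.1  0.2 -0.6  0.2 -0.1 -0.1]
ball [1269, 1359] [ 0.4486 -0.0601  4.0486] res [ 0.2 -0.3  0.1 -0.1  0.1 -0.  -0.4 -0.  -0.1 -0. ]
coaster [1144, 2037] [0.476  0.2158] res [ 0.7 -0.7  0.1 -0.8]
saucer [1788, 2594] [0.6188 0.2334] res [ 0.3 -0.3  0.1 -0.4]
mat [1089, 2590] [0.5314 0.3475 4.1208] res [ 0.4 -0.2  0.3 -0.   0.2  0.2 -0.3  0.3 -0.1  0.4]
[ 13  73 123] [ 15  72 124]
```

View pics/ov.png

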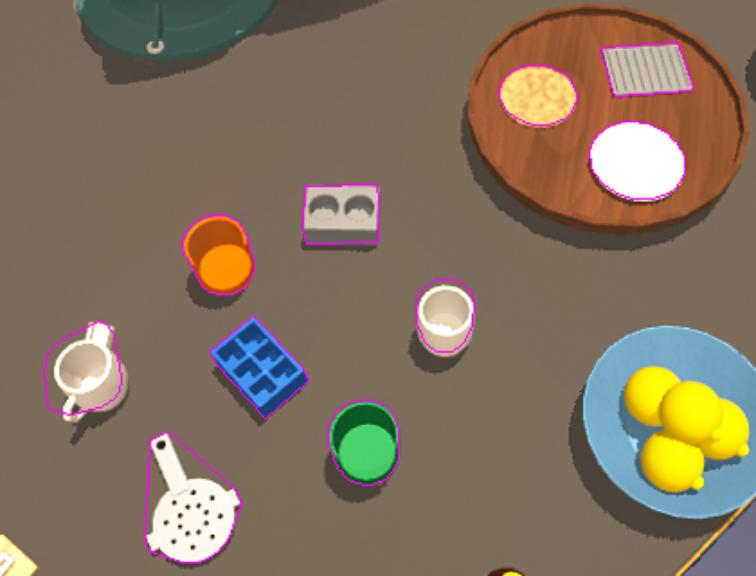

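The overlay fits well everywhere except the pourer and cup, where the white mask is incomplete. I'll widen that mask.

```bash
sed -i 's/white=lambda h:((h\[...,1\]<50)&(h\[...,2\]>115))/white=lambda h:(h[...,1]<110)\&(h[...,2]>142)/' m.py; python3 m.py | egrep "cup|pourer|strainer|saucer"
```

```text
cup [1045, 1050] [ 0.6273 -0.063 ] res [ 0.2 -0.4 -0.1 -0.8]
pourer [1524, 821] [ 0.4452 -0.3648  2.172 ] res [ 0.4  0.3  0.1 -0.2 -0.1  0.6 -0.2 -0.2  0.  -0. ]
strainer [2098, 623] [ 0.6209 -0.3666  2.9541] res [ 0.  -0.   0.1 -0.3 -0.2 -0.  -0.2 -0.3 -0.   0. ]
saucer [1831, 2665] [0.6188 0.2334] res [ 0.3 -0.3  0.1 -0.4]
```

```bash
cat > go.py <<'E'
import sys, numpy as np
from scipy.spatial.transform import Rotation as Rt
from rig import state
# args: groups x y z phi(deg of tool x); prints turn+shift from pose to pose
s=state();p=s["tool_pos"];R=s["orientation"]
print("t",round(s["t"],2),"tcp",np.round(p,4),"phi",round(np.degrees(np.arctan2(R[1,0],R[0,0])),2),"tilt",np.round(R[:2,2],4),"q",np.round(s["q"],1),"w",round(s["width"],4),"F",np.round(s["contact_force"],1),round(s["gripper_force"],1))
a=list(map(float,sys.argv[1:]))
for k in range(0,len(a),4):
    x,y,z,f=a[k:k+4];c,n=np.cos(np.radians(f)),np.sin(np.radians(f))
    T=np.array([[c,n,0],[n,-c,0],[0,0,-1]])
    print("->",np.round((Rt.from_matrix(R).inv()*Rt.from_matrix(T)).as_rotvec(),4),np.round(R.T@(np.array([x,y,z])-p),4))
    p,R=np.array([x,y,z]),T
E
python3 go.py .42 .15 .2 120 .4137 -.1956 .16 73.6 .4137 -.1956 .016 73.6
```

```text
t 0.15 tcp [0.1424 0.5051 0.2309] phi 164.26 tilt [-0.0003 -0.0007] q [65.4 15.1 -2.8 72.2  0.  81.1] w 0.0853 F [ 0.3 -0.6  1.1] 0.0
-> [-8.000e-04  2.000e-04  7.724e-01] [-0.3636 -0.2665  0.0311]
-> [0.     0.     0.8098] [-0.2961 -0.1783  0.04  ]
-> [0. 0. 0.] [0.    0.    0.144]
```

```bash
python3 -m inch '[[0,0,0.05,-0.02,-0.015,0.002,1],[0,0,0.15,-0.06,-0.045,0.006,1],[0,0,0.27,-0.10,-0.075,0.01,1],[0,0,0.4,-0.145,-0.106,0.012,1],[0,0,0.52,-0.19,-0.139,0.015,1],[0,0,0.62,-0.235,-0.172,0.02,1],[0,0,0.7,-0.28,-0.205,0.025,1],[0,0,0.772,-0.32,-0.234,0.028,1]]' | tail -3
python3 -m inch '[[0,0,0,-0.030,-0.022,0.002,1],[0,0,0,-0.0436,-0.0325,0.0031,1],[0,0,0,-0.0436,-0.0325,0.0031,1],[0,0,0,-0.0436,-0.0325,0.0031,1]]'
python3 go.py .4137 -.1956 .16 73.6
```

```text
contact_force: [1.3, 1.1, 0.1]
width: 0.0856
gripper_force: 0.0
t: 1.35
tool_pos: [0.3669, 0.1568, 0.2018]
orientation: [[-0.499, 0.866, 0.0], [0.866, 0.499, 0.0], [0.0, 0.0, -1.0]]
contact_force: [-0.3, -0.8, -0.1]
width: 0.0857
gripper_force: 0.0
t 1.35 tcp [0.3669 0.1568 0.2018] phi 119.97 tilt [0.0002 0.0002] q [ 11.4   3.5 -22.1  64.5   0.   71.4] w 0.0857 F [-0.3 -0.8 -0.1] 0.0
-> [ 2.000e-04 -2.000e-04  8.092e-01] [-0.3287 -0.1355  0.0417]
```

```bash
python3 -m inch '[[0,0,0.05,-0.02,-0.008,0.003,1],[0,0,0.15,-0.06,-0.025,0.006,1],[0,0,0.27,-0.105,-0.044,0.011,1],[0,0,0.4,-0.15,-0.062,0.017,1],[0,0,0.52,-0.195,-0.08,0.022,1],[0,0,0.62,-0.24,-0.099,0.028,1],[0,0,0.72,-0.285,-0.118,0.034,1],[0,0,0.809,-0.325,-0.134,0.040,1]]' >/dev/null
python3 -m inch '[[0,0,0,0,0,0,1],[0,0,0,0,0,0,1],[0,0,0,0,0,0,1]]' | tail -1
python3 go.py .4137 -.1956 .016 73.6
python3 - <<'E'
from h import *
i=viewer.camera_info("wrist");im=viewer.read_camera("wrist");cv2.imwrite("pics/w1.png",im[:,:,::-1])
p,n=hullmask(im,lambda h:(h[...,0]<18)&(h[...,1]>190)&(h[...,2]>120),(320,240))
tum=np.vstack([circ(.0325,.062),circ(.031,0)])
print(n,fit(tum,[(feat(p),i)],[.41,-.195],0))
E
```

```text
gripper_force: 0.0
t 2.45 tcp [ 0.4136 -0.1904  0.1617] phi 73.79 tilt [-0.0003  0.0004] q [-35.   10.3 -20.3  59.3   0.   71.2] w 0.0857 F [ 0.1 -0.2 -0.3] 0.0
-> [-0.0004 -0.0003  0.0033] [-0.005   0.0016  0.1457]
2395 (array([ 0.4119587 , -0.20080979]), array([-4.36942571e-07, -3.90833804e-07]))
```

View pics/w1.png

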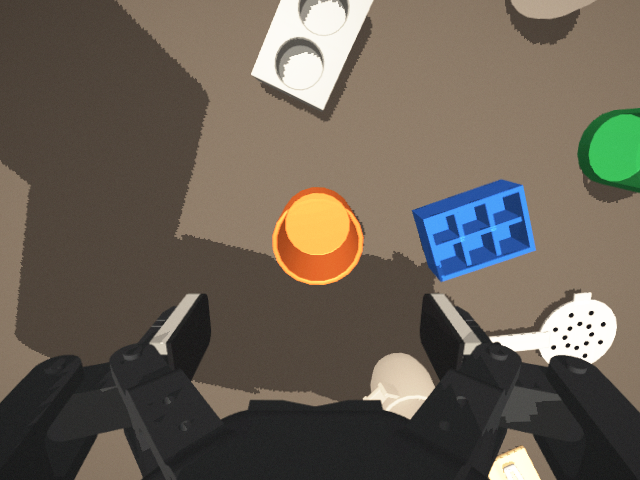

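The wrist view shows the amber tumbler at (318,235), midway between the fingers. My mask missed its darker red walls, so I'll refit with a wider one.

```bash
python3 - <<'E'
from h import *
i=viewer.camera_info("wrist");im=cv2.imread("pics/w1.png")[:,:,::-1].copy()
tum=np.vstack([circ(.0325,.062),circ(.031,0)])
p,n=hullmask(im,lambda h:((h[...,0]<20)|(h[...,0]>172))&(h[...,1]>150),(320,240))
print(n,fit(tum,[(feat(p),i)],[.41,-.195],0)[0],p.min(0),p.max(0),feat(p), feat(proj(place(tum,[.4137,-.1956,0]),i)))
p,n=hullmask(im,lambda h:(abs(h[...,0]-112)<10)&(h[...,1]>150),(470,230))
print(n,fit(box(-.04,.04,-.028,.028,0,.034),[(feat(p),i)],[.537,-.234,3.2],1))
E
```

```text
3646 [ 0.41371781 -0.19498414] [271.5 186.5] [363.5 284.5] [3.17326363e+02 2.37177169e+02 2.58516883e+01 2.03392114e-01
 3.04344725e+01] [3.17533728e+02 2.37908460e+02 2.54189792e+01 1.43664252e-01
 3.06062321e+01]
8338 (array([ 0.53694508, -0.23295957,  3.19976576]), array([ 0.01400598, -0.02504566, -0.19614562, -0.03455976, -0.25035805]))
```

The wrist fit agrees with the fixed cameras to under 1 mm. I'll descend and grasp.

```bash
python3 -m inch '[[0,0,0.003,-0.005,0.001,0.015,1],[0,0,0.003,-0.005,0.001,0.045,1],[0,0,0.003,-0.005,0.001,0.075,1],[0,0,0.003,-0.005,0.001,0.10,1],[0,0,0.003,-0.005,0.001,0.12,1],[0,0,0.003,-0.005,0.001,0.135,1],[0,0,0.003,-0.005,0.001,0.145,1],[0,0,0.003,-0.005,0.001,0.145,1]]' >/dev/null
python3 go.py
python3 -m inch '[[0,0,0,0,0,0,0.5],[0,0,0,0,0,0,0.5],[0,0,0,0,0,0,0.5],[0,0,0,0,0,0,0.5],[0,0,0,0,0,0,0.5],[0,0,0,0,0,0,0.5]]' |tail -3
python3 go.py .4137 -.1956 .15 73.6
```

```text
t 3.3 tcp [ 0.4127 -0.1957  0.0162] phi 73.58 tilt [-0.001   0.0008] q [-35.6  19.1 -34.6  36.3   0.   70.8] w 0.0853 F [ 0.2 -0.   0.5] 0.0
contact_force: [-1.9, 2.8, 11.5]
width: 0.0637
gripper_force: 62.6
t 3.9 tcp [ 0.4135 -0.1968  0.0179] phi 73.51 tilt [ 0.0016 -0.0006] q [-35.7  19.  -34.5  36.5   0.   70.8] w 0.0637 F [-1.9  2.8 11.5] 62.6
-> [ 0.0017  0.0001 -0.0016] [ 1.200e-03  1.000e-04 -1.321e-01]
```

```bash
python3 -m inch '[[0,0,0,0,0,-0.008,0.5],[0,0,0,0,0,-0.025,0.5],[0,0,0,0,0,-0.050,0.5],[0,0,0,0,0,-0.080,0.5],[0,0,0,0,0,-0.105,0.5],[0,0,0,0,0,-0.12,0.5],[0,0,0,0,0,-0.13,0.5],[0,0,0,0,0,-0.13,0.5]]' |tail -3
python3 go.py .450 .01 .15 98 .476 .2158 .15 123 .476 .2158 .056 123
```

```text
contact_force: [-0.0, -0.7, -1.6]
width: 0.064
gripper_force: 66.3
t 4.7 tcp [ 0.4134 -0.197   0.148 ] phi 73.5 tilt [ 0.0018 -0.0013] q [-35.7  11.1 -21.7  57.1  -0.   70.8] w 0.064 F [-0.  -0.7 -1.6] 66.3
-> [ 0.0019  0.0012 -0.4275] [ 0.2089 -0.0237 -0.0022]
-> [ 0.      0.     -0.4363] [0.2002 0.0544 0.    ]
-> [0. 0. 0.] [0.    0.    0.094]
```

```bash
python3 -m inch '[[0,0,-0.02,0.01,-0.001,-0.002,0.5],[0,0,-0.07,0.035,-0.004,-0.002,0.5],[0,0,-0.14,0.07,-0.008,-0.002,0.5],[0,0,-0.22,0.11,-0.012,-0.002,0.5],[0,0,-0.30,0.15,-0.017,-0.002,0.5],[0,0,-0.37,0.182,-0.02,-0.002,0.5],[0,0,-0.41,0.20,-0.023,-0.002,0.5],[0,0,-0.428,0.209,-0.024,-0.002,0.5]]' |tail -3
python3 -m inch '[[0,0,-0.02,0.01,0.003,0,0.5],[0,0,-0.07,0.035,0.01,0,0.5],[0,0,-0.14,0.07,0.02,0,0.5],[0,0,-0.22,0.11,0.03,0,0.5],[0,0,-0.30,0.15,0.041,0,0.5],[0,0,-0.37,0.182,0.05,0,0.5],[0,0,-0.42,0.195,0.053,0,0.5],[0,0,-0.436,0.20,0.054,0,0.5]]' |tail -3
python3 -m inch '[[0,0,0,0,0,0,0.5],[0,0,0,0,0,0,0.5],[0,0,0,0,0,0,0.5]]' |tail -1
python3 go.py .476 .2158 .056 123
python3 - <<'E'
from h import *
for n in("wrist",):
    im=viewer.read_camera(n);cv2.imwrite("pics/w2.png",im[:,:,::-1])
im=viewer.read_camera("side");i=viewer.camera_info("side")
p,n=hullmask(im,lambda h:((h[...,0]<20)|(h[...,0]>172))&(h[...,1]>190)&(h[...,2]>150),(330,250))
cv2.imwrite("pics/s2.png",im[:,:,::-1]);print(n,feat(p)[:2],unproj([feat(p)[:2]],.148-.018+.031,i))
E
```

```text
contact_force: [-0.3, -0.9, -2.2]
width: 0.0638
gripper_force: 66.3
contact_force: [-0.2, -0.5, -1.5]
width: 0.0639
gripper_force: 66.3
gripper_force: 66.3
t 6.6 tcp [0.4749 0.215  0.1488] phi 122.87 tilt [-0.0001 -0.0002] q [ 15.4  17.  -13.2  59.8  -0.   72.5] w 0.0635 F [-0.1  0.2 -1. ] 66.3
-> [-0.0001  0.0001 -0.0022] [0.0001 0.0014 0.0928]
1939 [330.96660126 283.58437577] [[0.47158187 0.2192355  0.161     ]]
```

View pics/w2.png

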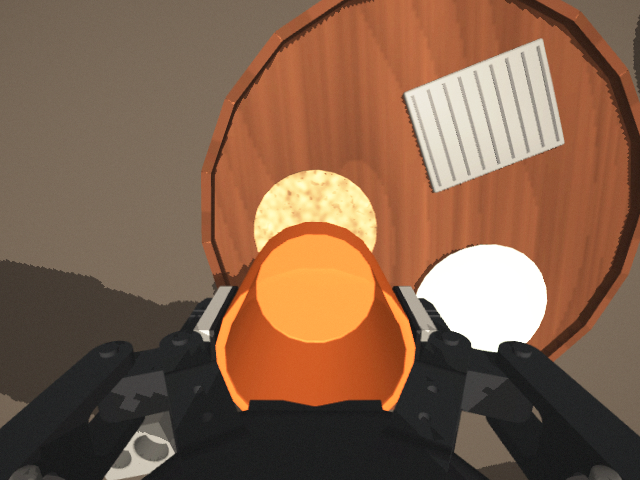

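The wrist view shows the tumbler upright in the grip and aimed at the coaster (315,225). Lowering gently.

```bash
python3 -m inch '[[0,0,-0.002,0,0.001,0.01,0.5],[0,0,-0.002,0,0.001,0.03,0.5],[0,0,-0.002,0,0.001,0.05,0.5],[0,0,-0.002,0,0.001,0.07,0.5],[0,0,-0.002,0,0.001,0.083,0.5],[0,0,-0.002,0,0.001,0.09,0.5],[0,0,-0.002,0,0.001,0.093,0.5],[0,0,-0.002,0,0.001,0.094,0.5]]' |tail -3
python3 -m inch '[[0,0,0,0,0,0.0008,0.5],[0,0,0,0,0,0.0016,0.5],[0,0,0,0,0,0.002,0.5],[0,0,0,0,0,0.002,0.5]]' |tail -3
python3 go.py
```

```text
contact_force: [0.2, -0.7, -1.4]
width: 0.0637
gripper_force: 66.4
contact_force: [-0.3, -0.3, 1.2]
width: 0.0636
gripper_force: 66.4
t 7.9 tcp [0.4759 0.2167 0.053 ] phi 123.12 tilt [0.0006 0.0001] q [ 15.5  21.8 -22.4  45.7  -0.   72.4] w 0.0636 F [-0.3 -0.3  1.2] 66.4
```

```bash
python3 -m inch '[[0,0,0,0,0,0.0007,0.5],[0,0,0,0,0,0.0007,0.5],[0,0,0,0,0,0.0007,0.76],[0,0,0,0,0,0.0007,0.78],[0,0,0,0,0,0.0007,0.85],[0,0,0,0,0,0.0007,0.95],[0,0,0,0,0,0.0007,1],[0,0,0,0,0,0.0007,1]]' |tail -3
python3 go.py
python3 -m inch '[[0,0,0,0,0,-0.01,1],[0,0,0,0,0,-0.03,1],[0,0,0,0,0,-0.06,1],[0,0,0,0,0,-0.09,1],[0,0,0,0,0,-0.11,1],[0,0,0,0,0,-0.12,1],[0,0,0,0,0,-0.12,1]]' |tail -3
python3 - <<'E'
from h import *
tum=np.vstack([circ(.0325,.097),circ(.031,0.035)])
def o(n):
    i=viewer.camera_info(n);im=viewer.read_camera(n)
    p,m=hullmask(im,lambda h:((h[...,0]<13)|(h[...,0]>172))&(h[...,1]>210)&(h[...,2]>130),proj([[.476,.2158,.066]],i)[0],1)
    cv2.imwrite(f"pics/{n}3.png",im[:,:,::-1]);print(n,m,p.min(0),p.max(0));return feat(p),i
print(fit(tum,[o("scene"),o("side")],[.476,.216],0))
E
python3 go.py .45 0 .17 98
```

```text
contact_force: [0.6, -0.2, -0.3]
width: 0.0854
gripper_force: 0.0
t 8.7 tcp [0.4757 0.2166 0.052 ] phi 123.11 tilt [-0.0001 -0.    ] q [ 15.5  21.9 -22.5  45.6  -0.   72.4] w 0.0854 F [ 0.6 -0.2 -0.3] 0.0
contact_force: [0.2, -0.2, -0.9]
width: 0.0853
gripper_force: 0.0
scene 1972 [419.5  30.5] [480.5  86.5]
t 9.5 tcp [0.4754 0.2165 0.1714] phi 123.12 tilt [-0.0008 -0.0003] q [ 15.5  16.3 -10.5  63.2  -0.   72.4] w 0.0855 F [ 0.3 -0.2 -0.1] 0.0
-> [-0.0008 -0.      0.4383] [-0.1675 -0.1396  0.0014]Traceback (most recent call last):
  File "<stdin>", line 7, in <module>
  File "<stdin>", line 5, in o
  File "h.py", line 23, in hullmask
    k=np.argmin((x-seed[0])**2+(y-seed[1])**2);ys,xs=np.nonzero(l==l[y[k],x[k]])
    return _wrapfunc(a, 'argmin', axis=axis, out=out, **kwds)
    return bound(*args, **kwds)
ValueError: attempt to get argmin of an empty sequence
```

```bash
python3 - <<'E'
from h import *
tum=np.vstack([circ(.0325,.097),circ(.031,0.035)])
i=viewer.camera_info("wrist");im=viewer.read_camera("wrist");cv2.imwrite("pics/w3.png",im[:,:,::-1])
p,m=hullmask(im,lambda h:((h[...,0]<12.5)|(h[...,0]>172))&(h[...,1]>205),proj([[.476,.2158,.066]],i)[0])
print(m,p.min(0),p.max(0),fit(tum,[(feat(p),i)],[.476,.216],0))
E
python3 go.py .52 -.07 .17 146 .5659 -.3562 .15 169.3 .5659 -.3562 .002 169.3
```

```text
827 [325.5 216.5] [361.5 284.5] (array([0.4980789 , 0.22028189]), array([-1.62485719e-07,  1.97202354e-07]))
t 9.55 tcp [0.4752 0.2165 0.1711] phi 123.11 tilt [-0.0014 -0.0004] q [ 15.5  16.4 -10.5  63.2  -0.   72.4] w 0.0859 F [ 0.2  0.2 -0.7] 0.0
-> [-0.0013 -0.0007 -0.3994] [-0.2644 -0.119   0.0011]
-> [ 0.      0.     -0.4067] [-0.1981 -0.2116  0.02  ]
-> [0. 0. 0.] [0.    0.    0.148]
```

View pics/w3.png

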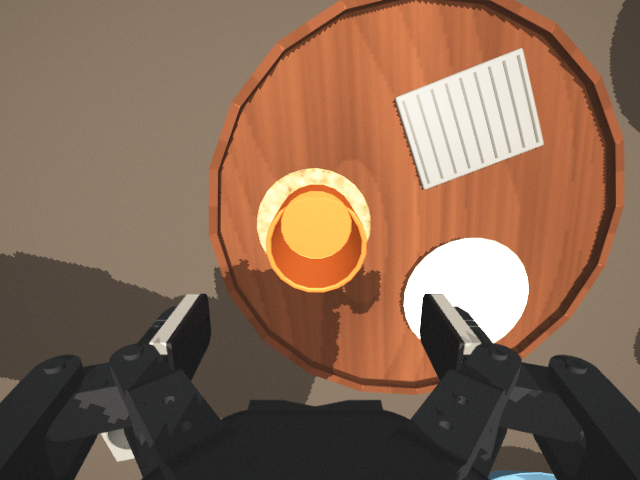

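The tumbler stands upright on the coaster, with its rim centred near (317,239) and the coaster spanning x 256–371. I'll work out that centre and move on to the strainer.

```bash
python3 - <<'E'
from h import *
i=viewer.camera_info("wrist")
print(unproj([[317,239]],.097,i),proj(place(circ(.0325,.097),[.476,.2165,0]),i).min(0),proj(place(circ(.0325,.097),[.476,.2165,0]),i).max(0))
E
python3 -m inch '[[0,0,-0.03,-0.015,-0.007,0,1],[0,0,-0.08,-0.05,-0.022,0,1],[0,0,-0.14,-0.09,-0.04,0,1],[0,0,-0.2,-0.13,-0.058,0,1],[0,0,-0.26,-0.17,-0.076,0,1],[0,0,-0.32,-0.21,-0.095,0,1],[0,0,-0.37,-0.24,-0.108,0,1],[0,0,-0.4,-0.264,-0.119,0.001,1]]' |tail -1
python3 -m inch '[[0,0,-0.03,-0.015,-0.015,0.001,1],[0,0,-0.08,-0.04,-0.043,0.003,1],[0,0,-0.14,-0.07,-0.075,0.006,1],[0,0,-0.2,-0.10,-0.107,0.01,1],[0,0,-0.26,-0.13,-0.139,0.013,1],[0,0,-0.32,-0.16,-0.171,0.016,1],[0,0,-0.37,-0.185,-0.198,0.018,1],[0,0,-0.407,-0.198,-0.2115,0.02,1]]' |tail -1
python3 -m inch '[[0,0,0,0,0,0,1],[0,0,0,0,0,0,0.6],[0,0,0,0,0,0,0.6],[0,0,0,0,0,0,0.6]]' |tail -1
python3 go.py .5659 -.3562 .002 169.3
python3 - <<'E'
from h import *
i=viewer.camera_info("wrist");im=viewer.read_camera("wrist");cv2.imwrite("pics/w4.png",im[:,:,::-1])
e=proj([[.6209,-.3666,.015],[.5659,-.3562,.017],[.5325,-.350,.017]],i);print(e)
E
```

```text
[[0.47332389 0.22280881 0.097     ]] [263.83798876 198.63204021] [366.29266064 295.77518578]
gripper_force: 0.0
gripper_force: 0.0
gripper_force: 0.0
t 11.55 tcp [ 0.5663 -0.3545  0.1511] phi 169.39 tilt [-0.0001  0.0002] q [-39.   31.   10.4  69.5   0.  -28.4] w 0.0511 F [ 0.2 -0.4  0.3] 0.0
-> [ 0.0002 -0.0001  0.0016] [ 1.000e-04 -1.800e-03  1.491e-01]
[[311.09826805 286.96700967]
 [311.02725894 223.28813944]
 [310.85350918 180.45399861]]
```

View pics/w4.png

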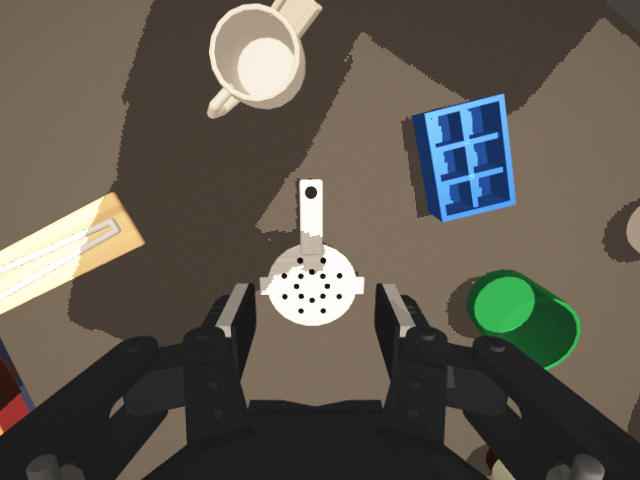

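The strainer plate is at (312,286) and its handle end at (312,180), as predicted. The arm is now clear of the turntable, so I'll remeasure the tumbler with the fixed cameras, then descend.

```bash
python3 - <<'E'
from h import *
tum=np.vstack([circ(.0325,.097),circ(.031,0.035)])
def o(n):
    i=viewer.camera_info(n);im=viewer.read_camera(n);cv2.imwrite(f"pics/{n}4.png",im[:,:,::-1])
    p,m=hullmask(im,lambda h:((h[...,0]<13.5)|(h[...,0]>172))&(h[...,1]>225)&(h[...,2]>90),proj([[.476,.2158,.066]],i)[0])
    a=cv2.boundingRect(np.int32(p));b=cv2.boundingRect(np.int32(proj(place(tum,[.476,.2165,0]),i)));print(n,m,a,b);return feat(p),i
print(fit(tum,[o("scene"),o("side")],[.476,.216],0))
E
python3 -m inch '[[0,0,0.001,0,-0.002,0.01,0.6],[0,0,0.001,0,-0.002,0.035,0.6],[0,0,0.001,0,-0.002,0.065,0.6],[0,0,0.001,0,-0.002,0.095,0.6],[0,0,0.001,0,-0.002,0.12,0.6],[0,0,0.001,0,-0.002,0.138,0.6],[0,0,0.001,0,-0.002,0.146,0.6],[0,0,0.001,0,-0.002,0.148,0.6]]' |tail -3
python3 go.py
```

```text
scene 585 (366, 142, 32, 41) (365, 141, 34, 43)
side 822 (307, 299, 42, 54) (307, 296, 43, 57)
(array([0.47652721, 0.21905044]), array([ 0.64755638, -0.92733993,  0.03817589, -0.9114625 ]))
contact_force: [0.0, -0.2, 0.5]
width: 0.0512
gripper_force: 0.0
t 12.5 tcp [ 0.5655 -0.3572  0.0021] phi 169.3 tilt [-0.0011  0.0009] q [-39.2  36.8  -3.1  50.2  -0.  -28.5] w 0.0512 F [ 0.  -0.2  0.5] 0.0
```

```bash
python3 -m inch '[[0,0,0,0,0,0,0.1],[0,0,0,0,0,0,0.1],[0,0,0,0,0,0,0.1],[0,0,0,0,0,0,0.1],[0,0,0,0,0,0,0.1],[0,0,0,0,0,0,0.1]]' |tail -3
python3 go.py
python3 -m inch '[[0,0,0,0,0,-0.005,0.1],[0,0,0,0,0,-0.02,0.1],[0,0,0,0,0,-0.045,0.1],[0,0,0,0,0,-0.075,0.1],[0,0,0,0,0,-0.105,0.1],[0,0,0,0,0,-0.13,0.1],[0,0,0,0,0,-0.145,0.1],[0,0,0,0,0,-0.15,0.1]]' |tail -3
python3 go.py .50 -.07 .15 190 .431 .183 .15 217
python3 - <<'E'
from h import *
im=viewer.read_camera("wrist");cv2.imwrite("pics/w5.png",im[:,:,::-1]);i=viewer.camera_info("wrist")
p,m=hullmask(im,lambda h:(h[...,1]<60)&(h[...,2]>185),(312,300),5);print(m,cv2.boundingRect(np.int32(p)))
s=state();R=s["orientation"];g=s["tool_pos"]
stra=np.vstack([circ(.038,.0015),circ(.038,-.0015)]);ang=np.arctan2(R[1,0],R[0,0])
c=g-.056*np.array([np.cos(ang),np.sin(ang),0])+[0,0,.0135-.002];print(c,cv2.boundingRect(np.int32(proj(stra+c,i))))
E
```

```text
contact_force: [-0.8, -0.5, 4.1]
width: 0.0162
gripper_force: 58.7
t 13.1 tcp [ 0.5662 -0.3578  0.0035] phi 169.29 tilt [ 0.0007 -0.0007] q [-39.2  36.7  -3.   50.2  -0.  -28.5] w 0.0162 F [-0.8 -0.5  4.1] 58.7
contact_force: [0.1, 0.3, -0.3]
width: 0.0159
gripper_force: 58.6
t 13.9 tcp [ 0.5663 -0.3577  0.1547] phi 169.3 tilt [ 0.0015 -0.0011] q [-39.2  31.   11.   69.9   0.  -28.5] w 0.0159 F [ 0.1  0.3 -0.3] 58.6
-> [-0.0011  0.0015 -0.3613] [0.1186 0.2704 0.0043]
-> [ 0.      0.     -0.4712] [0.024  0.2611 0.    ]
7246 (285, 227, 70, 179)
[ 0.62121893 -0.36810201  0.1658775 ] (227, 349, 170, 139)
```

View pics/w5.png

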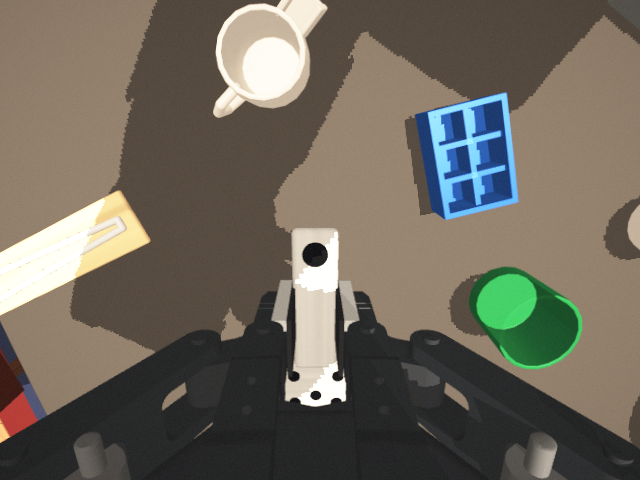

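```bash
python3 - <<'E'
from h import *
i=viewer.camera_info("wrist");s=state();R=s["orientation"];g=s["tool_pos"];x=R[:,0]*[1,1,0];y=R[:,1]*[1,1,0]
P=[g+x*(.09-.0555)+y*w+[0,0,.0135] for w in(-.009,.009)]
print(proj(P,i),-(((np.array(P)-i["eye"])@i["attitude"])[:,2]))
E
python3 -m inch '[[0,0,-0.02,0.006,0.013,0,0.1],[0,0,-0.06,0.02,0.045,0,0.1],[0,0,-0.11,0.037,0.085,0,0.1],[0,0,-0.17,0.055,0.125,0.001,0.1],[0,0,-0.23,0.073,0.167,0.002,0.1],[0,0,-0.29,0.09,0.205,0.003,0.1],[0,0,-0.34,0.106,0.242,0.004,0.1],[0,0,-0.361,0.1186,0.2704,0.004,0.1]]' |tail -1
python3 -m inch '[[0,0,-0.07,0.003,0.035,0,0.1],[0,0,-0.14,0.006,0.074,0,0.1],[0,0,-0.21,0.009,0.113,0,0.1],[0,0,-0.28,0.013,0.15,0,0.1],[0,0,-0.34,0.016,0.19,0,0.1],[0,0,-0.4,0.019,0.223,0,0.1],[0,0,-0.45,0.022,0.25,0,0.1],[0,0,-0.471,0.024,0.261,0,0.1]]' |tail -1
python3 -m inch '[[0,0,0,0,0,0,0.1],[0,0,0,0,0,0,0.1],[0,0,0,0,0,0,0.1]]' |tail -1
python3 go.py .4318 .1837 .115 217
python3 - <<'E'
import cv2
from rig import viewer
im=viewer.read_camera("side")[:,:,::-1];cv2.imwrite("pics/s6.png",cv2.resize(im[150:450,150:550],None,fx=2,fy=2))
im=viewer.read_camera("wrist")[:,:,::-1];cv2.imwrite("pics/w6.png",im)
E
```

```text
[[287.22203598 233.45804673]
 [335.56328128 233.49454843]] [0.13376559 0.13376468]
gripper_force: 58.6
gripper_force: 58.7
gripper_force: 58.7
t 15.85 tcp [0.431  0.1822 0.1488] phi -143.14 tilt [-0.0003 -0.0003] q [ 12.9  12.1 -20.2  57.7  -0.  -23.9] w 0.016 F [-0.6  0.2 -0.1] 58.7
-> [-0.0001 -0.0004 -0.0024] [-0.0015  0.0008  0.0338]
```

View pics/s6.png

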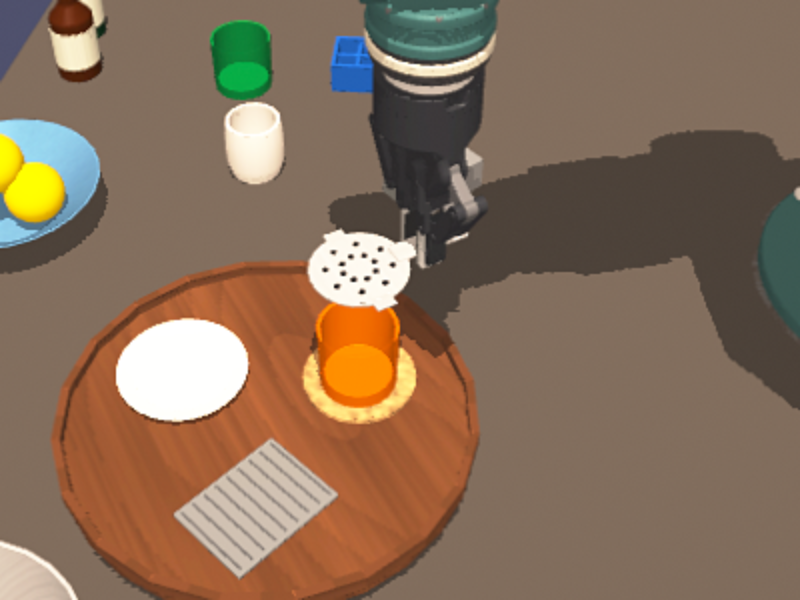

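The side view shows the strainer level above the tumbler, with the plate centred at about (329.5,284) full-frame. The tumbler is upright on the coaster. I'll check the horizontal alignment.

```bash
python3 - <<'E'
from h import *
i=viewer.camera_info("side");print(unproj([[329.5,284.5]],.1603,i))
f=circ(.038,.1603)
im=cv2.imread("pics/s6.png")[:,:,::-1]
p,m=hullmask(im,lambda h:(h[...,1]<60)&(h[...,2]>200),(359,268),7);p=p/2+150;print(m,feat(p))
S=np.vstack([circ(.038,.1603),circ(.038,.1573),box(-.006,.006,-.046,.046,.1573,.1603)])
for c in([.476,.2158,np.radians(216.86)],):
    print(feat(proj(place(S,c),i)))
E
```

```text
[[0.47353251 0.22074897 0.1603    ]]
6415 [3.31752120e+02 2.84251296e+02 1.04301489e+01 1.40168526e-01
 4.86660238e+00]
[328.5430112  283.37319624   8.44293014   0.84475579   5.45709882]
```

```bash
python3 -m inch '[[0,0,-0.002,-0.0018,0.001,0.006,0.1],[0,0,-0.002,-0.0018,0.001,0.016,0.1],[0,0,-0.002,-0.0018,0.001,0.026,0.1],[0,0,-0.002,-0.0018,0.001,0.035,0.1],[0,0,-0.002,-0.0018,0.001,0.042,0.1],[0,0,-0.002,-0.0018,0.001,0.048,0.1],[0,0,-0.002,-0.0018,0.001,0.053,0.1],[0,0,-0.002,-0.0018,0.001,0.056,0.1]]' |tail -3
python3 go.py
python3 -m inch '[[0,0,0,0,0,0.001,0.1],[0,0,0,0,0,0.002,0.1],[0,0,0,0,0,0.003,0.1],[0,0,0,0,0,0.004,0.1],[0,0,0,0,0,0.004,0.1]]' |tail -3
python3 go.py
```

```text
contact_force: [-1.1, 0.3, 0.0]
width: 0.016
gripper_force: 58.7
t 16.75 tcp [0.4315 0.185  0.0926] phi -142.91 tilt [-0.0003 -0.0001] q [ 13.2  15.  -26.   49.1  -0.  -23.8] w 0.016 F [-1.1  0.3  0. ] 58.7
contact_force: [-0.5, -0.4, 0.5]
width: 0.0164
gripper_force: 59.0
t 17.25 tcp [0.4317 0.185  0.0892] phi -142.92 tilt [0.0004 0.0001] q [ 13.2  15.1 -26.3  48.5   0.  -23.8] w 0.0164 F [-0.5 -0.4  0.5] 59.0
```

```bash
python3 -m inch '[[0,0,0,0,0,0.0005,0.1],[0,0,0,0,0,0.001,0.1],[0,0,0,0,0,0.001,0.1]]' |tail -3
python3 -m inch '[[0,0,0,0,0,0,0.25],[0,0,0,0,0,0,0.3],[0,0,0,0,0,0,0.5],[0,0,0,0,0,0,0.55],[0,0,0,0,0,0,0.55]]' |tail -3
python3 -m inch '[[0,0,0,0,0,-0.006,0.55],[0,0,0,0,0,-0.02,0.55],[0,0,0,0,0,-0.045,0.55],[0,0,0,0,0,-0.075,0.55],[0,0,0,0,0,-0.09,0.55],[0,0,0,0,0,-0.1,0.55],[0,0,0,0,0,-0.1,0.55]]' |tail -1
python3 go.py .46 -.10 .18 170 .4452 -.3648 .15 124.5 .4452 -.3648 .011 124.5
python3 - <<'E'
import cv2
from rig import viewer
cv2.imwrite("pics/w7.png",viewer.read_camera("wrist")[:,:,::-1])
E
```

```text
contact_force: [-3.1, -0.7, 8.4]
width: 0.0161
gripper_force: 59.8
contact_force: [-0.5, -0.4, -0.2]
width: 0.0469
gripper_force: 0.0
gripper_force: 0.0
t 18.75 tcp [0.4321 0.1851 0.189 ] phi -142.92 tilt [0.0016 0.0004] q [ 13.2  10.7 -15.4  63.8  -0.  -23.8] w 0.047 F [ 0.3  0.1 -0.2] 0.0
-> [-0.      0.0017  0.8217] [ 0.1496 -0.2443  0.009 ]
-> [0.     0.     0.7941] [-0.0314 -0.2633  0.03  ]
-> [0. 0. 0.] [0.    0.    0.139]
```

View pics/w7.png

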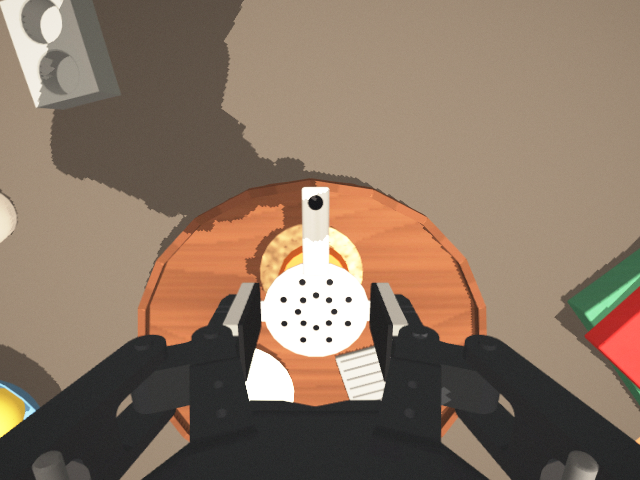

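The strainer rests on the rim with the plate centred at (315,310), symmetric about the tumbler. Next, the pourer.

```bash
python3 -m inch '[[0,0,0.04,0.007,-0.012,0,0.7],[0,0,0.13,0.024,-0.04,0,1],[0,0,0.24,0.045,-0.075,0.002,1],[0,0,0.36,0.067,-0.11,0.004,1],[0,0,0.48,0.09,-0.145,0.006,1],[0,0,0.6,0.112,-0.182,0.008,1],[0,0,0.72,0.133,-0.217,0.009,1],[0,0,0.82,0.15,-0.244,0.009,1]]' |tail -1
python3 -m inch '[[0,0,0.12,-0.004,-0.036,0.003,1],[0,0,0.24,-0.009,-0.075,0.007,1],[0,0,0.36,-0.013,-0.115,0.012,1],[0,0,0.47,-0.018,-0.153,0.017,1],[0,0,0.58,-0.023,-0.19,0.022,1],[0,0,0.68,-0.027,-0.225,0.026,1],[0,0,0.76,-0.03,-0.25,0.029,1],[0,0,0.794,-0.0314,-0.263,0.03,1]]' |tail -1
python3 -m inch '[[0,0,0,0,0,0,1],[0,0,0,0,0,0,1],[0,0,0,0,0,0,1]]' |tail -1
python3 go.py .4452 -.3648 .011 124.5
cat > f.py <<'E'
from h import *
tum=np.vstack([circ(.0325,.062),circ(.031,0)])
i=viewer.camera_info("wrist");im=viewer.read_camera("wrist");cv2.imwrite("pics/w8.png",im[:,:,::-1])
cup=np.vstack([circ(.024,0),circ(.029,.032),circ(.029,.064)])
M=np.vstack([cup,box(.040,.046,-.009,.009,.048,.056),box(-.050,-.049,-.004,.004,.02,.05)])
p=[.4452,-.3648,2.172]
c=im[:,:,::-1].copy()
for part in(circ(.029,.064),circ(.024,0),circ(.029,.032),np.array([[.046,-.01,.052],[.046,.01,.052],[-.05,0,.04]])):
    for u in proj(place(part,p),i): cv2.circle(c,np.int32(u).tolist(),1,(255,0,255),-1)
cv2.imwrite("pics/w8o.png",c)
E
python3 f.py
python3 - <<'E'
from h import *
o=[]
for n in("scene","side"):
    i=viewer.camera_info(n);im=viewer.read_camera(n);cv2.imwrite(f"pics/{n}8.png",im[:,:,::-1])
    S=np.vstack([circ(.038,.1),circ(.038,.097),box(-.006,.006,-.046,.046,.097,.1),box(.08,.09,-.009,.009,.097,.102)])
    p,m=hullmask(im,lambda h:(h[...,1]<70)&(h[...,2]>160),proj([[.476,.217,.1]],i)[0],3);o.append((feat(p),i));print(m)
print(fit(S,o,[.476,.217,3.78],1))
E
```

```text
gripper_force: 0.0
gripper_force: 0.0
gripper_force: 0.0
t 20.7 tcp [ 0.4449 -0.3634  0.1491] phi 124.73 tilt [-0.0001  0.0003] q [-47.4  21.9  -5.5  62.6   0.    7.9] w 0.0856 F [0.2 0.3 0.1] 0.0
-> [ 0.0001 -0.0003  0.0041] [-0.0014 -0.0006  0.1381]
1048
1792
(array([0.47582743, 0.21986014, 3.78843138]), array([ 0.26611794, -0.11952995, -0.07779706, -0.02808523,  0.23651167,
        0.11587929, -0.2605213 ,  0.15295325,  0.04943453,  0.4781921 ]))
```

View pics/w8o.png

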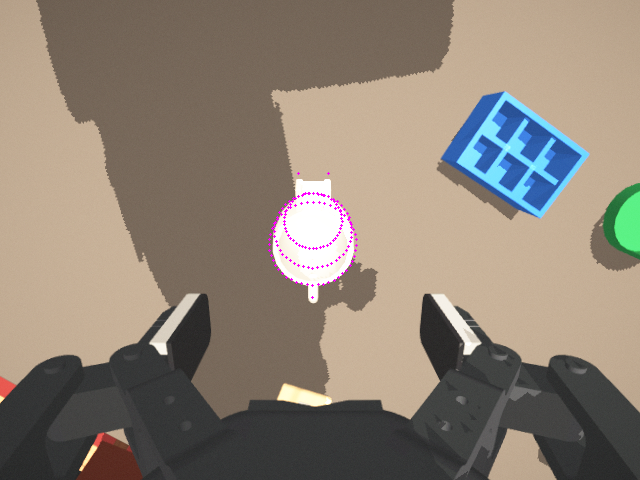

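The pourer outline matches the prediction (body 273–356 px, spout at the top, handle at the bottom). The strainer measures within about 1 mm of the tumbler axis. Grasping the pourer.

```bash
python3 -m inch '[[0,0,0.004,-0.0014,-0.0006,0.012,1],[0,0,0.004,-0.0014,-0.0006,0.04,1],[0,0,0.004,-0.0014,-0.0006,0.07,1],[0,0,0.004,-0.0014,-0.0006,0.10,1],[0,0,0.004,-0.0014,-0.0006,0.12,1],[0,0,0.004,-0.0014,-0.0006,0.132,1],[0,0,0.004,-0.0014,-0.0006,0.137,1],[0,0,0.004,-0.0014,-0.0006,0.137,1]]' |tail -1
python3 go.py
python3 -m inch '[[0,0,0,0,0,0,0.4],[0,0,0,0,0,0,0.4],[0,0,0,0,0,0,0.4],[0,0,0,0,0,0,0.4],[0,0,0,0,0,0,0.4],[0,0,0,0,0,0,0.4]]' |tail -3
python3 go.py
python3 -m inch '[[0,0,0,0,0,-0.008,0.4],[0,0,0,0,0,-0.025,0.4],[0,0,0,0,0,-0.050,0.4],[0,0,0,0,0,-0.080,0.4],[0,0,0,0,0,-0.11,0.4],[0,0,0,0,0,-0.135,0.4],[0,0,0,0,0,-0.155,0.4],[0,0,0,0,0,-0.16,0.4]]' |tail -3
python3 go.py .56 -.08 .172 150 .6188 .2334 .172 175
```

```text
gripper_force: 0.0
t 21.65 tcp [ 0.445  -0.366   0.0118] phi 124.38 tilt [-0.0002  0.0002] q [-47.5  28.7 -17.8  43.6   0.    8.1] w 0.0856 F [-0.4  0.   0.9] 0.0
contact_force: [-1.7, 2.4, 10.7]
width: 0.0579
gripper_force: 62.9
t 22.25 tcp [ 0.4455 -0.3666  0.0134] phi 124.38 tilt [ 0.0013 -0.0015] q [-47.5  28.6 -17.7  43.6  -0.    8.1] w 0.0579 F [-1.7  2.4 10.7] 62.9
contact_force: [0.1, 0.4, -2.4]
width: 0.0577
gripper_force: 64.5
t 23.05 tcp [ 0.4457 -0.3667  0.1747] phi 124.38 tilt [ 0.0026 -0.0028] q [-47.5  21.3  -2.4  66.1   0.    8.1] w 0.0577 F [ 0.1  0.4 -2.4] 64.5
-> [-3.000e-04  3.800e-03 -4.472e-01] [0.1721 0.2563 0.0022]
-> [ 0.      0.     -0.4363] [0.1058 0.3008 0.    ]
```

```bash
python3 - <<'E'
from h import *
o=[];q=[]
for n in("scene","side"):
    i=viewer.camera_info(n);im=cv2.imread(f"pics/{n}8.png")[:,:,::-1].copy()
    p,m=hullmask(im,lambda h:(h[...,1]<110)&(h[...,2]>142),proj([[.6188,.2334,.035]],i)[0],3);o.append((feat(p),i))
    p,k=hullmask(im,lambda h:(h[...,1]<40)&(h[...,2]>95),proj([[.5314,.3475,.035]],i)[0],3);q.append((feat(p),i));print(m,k)
print(fit(circ(.054,.039),o,[.61,.23],0)[0],fit(box(-.049,.049,-.037,.037,.03,.035),q,[.53,.34,4.1],1)[0])
E
python3 -m inch '[[0,0,-0.02,0.008,0.012,0,0.4],[0,0,-0.06,0.028,0.042,0,0.4],[0,0,-0.12,0.054,0.08,0,0.4],[0,0,-0.19,0.08,0.12,0.001,0.4],[0,0,-0.26,0.106,0.158,0.001,0.4],[0,0,-0.33,0.132,0.197,0.002,0.4],[0,0,-0.4,0.155,0.23,0.002,0.4],[0,0.002,-0.447,0.172,0.256,0.002,0.4]]' |tail -1
python3 go.py .6206 .2334 .172 175
```

```text
1832 1089
2666 2772
[0.61878067 0.23347242] [0.53132622 0.34754557 4.12347025]
gripper_force: 64.6
t 23.85 tcp [ 0.559  -0.0762  0.169 ] phi 150.29 tilt [-0.0031  0.0022] q [-16.1  20.5  -4.6  65.1   0.1  13.6] w 0.0574 F [ 0.4  0.2 -1.3] 64.6
-> [ 0.0012 -0.0036 -0.4313] [ 0.0999  0.2994 -0.0025]
```

```bash
python3 -m inch '[[0,0,-0.05,0.012,0.036,0,0.4],[0,0,-0.11,0.026,0.078,0,0.4],[0,0,-0.18,0.041,0.12,0,0.4],[0,0,-0.25,0.055,0.163,0,0.4],[0,0,-0.32,0.07,0.205,-0.001,0.4],[0,0,-0.38,0.083,0.245,-0.002,0.4],[0,0,-0.42,0.093,0.28,-0.002,0.4],[0,-0.002,-0.431,0.1,0.2994,-0.002,0.4]]' |tail -1
python3 -m inch '[[0,0,0,0,0,0,0.4],[0,0,0,0,0,0,0.4],[0,0,0,0,0,0,0.4]]' |tail -1
python3 go.py .6206 .2334 .050 175
```

```text
gripper_force: 64.6
gripper_force: 64.6
t 24.95 tcp [0.6219 0.2291 0.1719] phi 174.65 tilt [-0.0005  0.0004] q [13.2 30.  11.9 71.9  0.  18.5] w 0.0575 F [-0.5 -0.6 -1.6] 64.6
-> [ 0.0003 -0.0006 -0.006 ] [0.0016 0.0042 0.1219]
```

```bash
python3 -m inch '[[0,0,0,0.0015,0.004,0.01,0.4],[0,0,0,0.0015,0.004,0.035,0.4],[0,0,0,0.0015,0.004,0.06,0.4],[0,0,0,0.0015,0.004,0.085,0.4],[0,0,0,0.0015,0.004,0.103,0.4],[0,0,0,0.0015,0.004,0.114,0.4],[0,0,0,0.0015,0.004,0.119,0.4],[0,0,0,0.0015,0.004,0.121,0.4]]' |tail -3
python3 go.py
python3 -m inch '[[0,0,0,0,0,0.0008,0.4],[0,0,0,0,0,0.0016,0.4],[0,0,0,0,0,0.0024,0.4],[0,0,0,0,0,0.003,0.4],[0,0,0,0,0,0.003,0.4]]' |tail -3
python3 go.py
```

```text
contact_force: [-0.1, -1.1, -1.5]
width: 0.0574
gripper_force: 64.6
t 25.75 tcp [0.6213 0.2337 0.0513] phi 174.66 tilt [0.0004 0.0008] q [13.6 33.9 -0.3 55.7  0.  18.9] w 0.0574 F [-0.1 -1.1 -1.5] 64.6
contact_force: [-0.1, -0.2, -1.7]
width: 0.0575
gripper_force: 64.6
t 26.25 tcp [0.6214 0.2339 0.0485] phi 174.69 tilt [0.0007 0.0008] q [13.6 34.  -0.6 55.4  0.  18.9] w 0.0575 F [-0.1 -0.2 -1.7] 64.6
```

```bash
python3 -m inch '[[0,0,0,0,0,0.0005,0.4],[0,0,0,0,0,0.001,0.4],[0,0,0,0,0,0.0012,0.4],[0,0,0,0,0,0.0012,0.4]]' |tail -3
python3 go.py
```

```text
contact_force: [-5.8, 0.9, 13.7]
width: 0.0575
gripper_force: 65.9
t 26.65 tcp [0.6215 0.2341 0.0484] phi 174.7 tilt [0.0017 0.0011] q [13.6 34.  -0.6 55.3  0.  18.9] w 0.0575 F [-5.8  0.9 13.7] 65.9
```

Contact is made, so I'll open gently and rise.

```bash
python3 -m inch '[[0,0,0,0,0,-0.0007,0.4],[0,0,0,0,0,-0.0007,0.69],[0,0,0,0,0,-0.0007,0.72],[0,0,0,0,0,-0.0007,0.8],[0,0,0,0,0,-0.0007,0.9],[0,0,0,0,0,-0.0007,1],[0,0,0,0,0,-0.0007,1]]' |tail -3
python3 -m inch '[[0,0,0,0,0,-0.01,1],[0,0,0,0,0,-0.03,1],[0,0,0,0,0,-0.06,1],[0,0,0,0,0,-0.09,1],[0,0,0,0,0,-0.12,1],[0,0,0,0,0,-0.13,1],[0,0,0,0,0,-0.13,1]]' |tail -1
python3 go.py .58 -.0 .17 178 .5374 -.2337 .13 184.1 .5374 -.2337 .002 184.1
python3 - <<'E'
import cv2
from rig import viewer
cv2.imwrite("pics/w9.png",viewer.read_camera("wrist")[:,:,::-1])
E
```

```text
contact_force: [-0.3, 0.8, 0.2]
width: 0.0854
gripper_force: 0.0
gripper_force: 0.0
t 28.05 tcp [0.6219 0.234  0.1796] phi 174.69 tilt [0.0032 0.0014] q [13.6 29.9 12.9 72.8  0.  18.9] w 0.0855 F [-0.2 -0.1 -0.1] 0.0
-> [ 0.0016  0.0031 -0.0578] [ 0.0201 -0.2369  0.0091]
-> [ 0.      0.     -0.1065] [ 0.0344 -0.235   0.04  ]
-> [0. 0. 0.] [0.    0.    0.128]
```

View pics/w9.png

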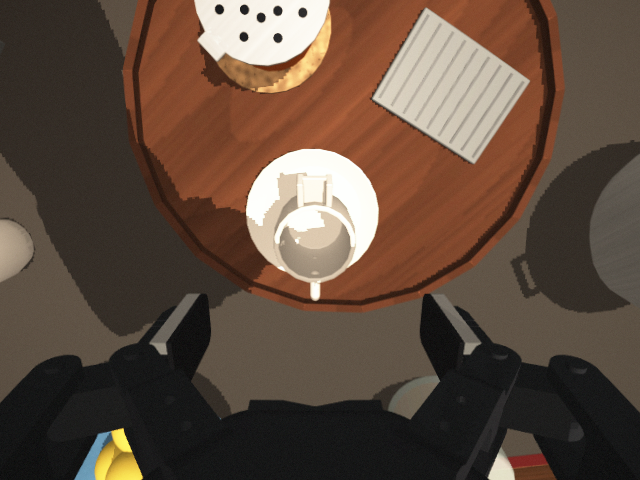

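The pourer stands upright on the saucer (315,228). I'll verify it with the fixed cameras, and go to the mould now.

```bash
python3 -m inch '[[0,0,-0.005,0.001,-0.012,0.001,1],[0,0,-0.01,0.004,-0.04,0.002,1],[0,0,-0.02,0.007,-0.075,0.003,1],[0,0,-0.03,0.01,-0.11,0.005,1],[0,0,-0.04,0.013,-0.145,0.006,1],[0,0,-0.05,0.016,-0.18,0.007,1],[0,0,-0.055,0.018,-0.212,0.008,1],[0.0016,0.003,-0.058,0.02,-0.237,0.009,1]]' |tail -1
python3 -m inch '[[0,0,-0.01,0.005,-0.035,0.005,1],[0,0,-0.03,0.01,-0.075,0.012,1],[0,0,-0.05,0.016,-0.11,0.02,1],[0,0,-0.065,0.021,-0.145,0.027,1],[0,0,-0.08,0.026,-0.18,0.033,1],[0,0,-0.095,0.031,-0.21,0.037,1],[0,0,-0.105,0.0335,-0.229,0.04,1],[0,0,-0.1065,0.0344,-0.235,0.04,1]]' |tail -1
python3 -m inch '[[0,0,0,0,0,0,1],[0,0,0,0,0,0,1],[0,0,0,0,0,0,1]]' |tail -1
python3 go.py .5372 -.2335 .002 183.9
python3 - <<'E'
from h import *
i=viewer.camera_info("wrist");im=viewer.read_camera("wrist");cv2.imwrite("pics/w10.png",im[:,:,::-1])
p,n=hullmask(im,lambda h:(abs(h[...,0]-112)<12)&(h[...,1]>130),proj([[.537,-.234,.03]],i)[0])
print(n,fit(box(-.04,.04,-.028,.028,0,.034),[(feat(p),i)],[.537,-.234,3.2],1))
E
```

```text
gripper_force: 0.0
gripper_force: 0.0
gripper_force: 0.0
t 30.0 tcp [ 0.5368 -0.233   0.129 ] phi -175.84 tilt [-0.0027 -0.0005] q [-31.4  23.7  -5.8  60.6  -0.1 -35.6] w 0.0856 F [-0.7  0.5 -1. ] 0.0
-> [-0.0003 -0.0028  0.0046] [-0.0007 -0.0004  0.127 ]
4888 (array([ 0.54491351, -0.23154322,  2.67294684]), array([-5.87146623e-03,  1.18762597e+00,  1.16802893e+01, -6.45204883e+00,
        1.46920394e+01]))
```

```bash
python3 -m inch '[[0,-0.0028,0.0046,-0.0007,-0.0004,0.01,1],[0,-0.0028,0.0046,-0.0007,-0.0004,0.035,1],[0,-0.0028,0.0046,-0.0007,-0.0004,0.065,1],[0,-0.0028,0.0046,-0.0007,-0.0004,0.09,1],[0,-0.0028,0.0046,-0.0007,-0.0004,0.11,1],[0,-0.0028,0.0046,-0.0007,-0.0004,0.12,1],[0,-0.0028,0.0046,-0.0007,-0.0004,0.125,1],[0,-0.0028,0.0046,-0.0007,-0.0004,0.125,1]]' |tail -1
python3 go.py
python3 -m inch '[[0,0,0,0,0,0,0.4],[0,0,0,0,0,0,0.4],[0,0,0,0,0,0,0.4],[0,0,0,0,0,0,0.4],[0,0,0,0,0,0,0.4],[0,0,0,0,0,0,0.4]]' |tail -3
python3 go.py
python3 -m inch '[[0,0,0,0,0,-0.008,0.4],[0,0,0,0,0,-0.025,0.4],[0,0,0,0,0,-0.050,0.4],[0,0,0,0,0,-0.080,0.4],[0,0,0,0,0,-0.11,0.4],[0,0,0,0,0,-0.14,0.4],[0,0,0,0,0,-0.165,0.4],[0,0,0,0,0,-0.17,0.4]]' |tail -3
python3 go.py .54 .06 .172 210 .5314 .3475 .172 236.2
python3 - <<'E'
from h import *
o=[]
cup=np.vstack([circ(.024,0.035),circ(.029,.067),circ(.029,.099)])
for n in("scene","side"):
    i=viewer.camera_info(n);im=viewer.read_camera(n);cv2.imwrite(f"pics/{n}11.png",im[:,:,::-1])
E
```

```text
gripper_force: 0.0
t 30.85 tcp [ 0.5372 -0.2343  0.0038] phi -176.15 tilt [-0.     -0.0003] q [-31.5  30.  -16.9  43.2  -0.  -35.4] w 0.0857 F [ 0.3 -0.6 -0.1] 0.0
contact_force: [-0.6, 0.5, 7.0]
width: 0.0548
gripper_force: 64.0
t 31.45 tcp [ 0.5376 -0.2347  0.005 ] phi -176.16 tilt [ 0.0016 -0.0012] q [-31.5  29.9 -16.8  43.2  -0.  -35.4] w 0.0548 F [-0.6  0.5  7. ] 64.0
contact_force: [-0.2, -0.4, -1.3]
width: 0.0552
gripper_force: 63.5
t 32.25 tcp [ 0.538  -0.2349  0.1774] phi -176.15 tilt [ 0.0041 -0.0029] q [-31.5  22.1  -0.6  67.   -0.  -35.4] w 0.0552 F [-0.2 -0.4 -1.3] 63.5
-> [-0.004   0.0031 -0.4565] [-0.0217  0.2941  0.0046]
-> [ 0.      0.     -0.4573] [-0.1363  0.2533  0.    ]
```

```bash
python3 -m inch '[[0,0,-0.02,-0.001,0.013,0,0.4],[0,0,-0.07,-0.004,0.045,0,0.4],[0,0,-0.13,-0.007,0.088,0.001,0.4],[0,0,-0.2,-0.01,0.132,0.002,0.4],[0,0,-0.27,-0.014,0.176,0.003,0.4],[0,0,-0.34,-0.017,0.22,0.004,0.4],[0,0,-0.41,-0.02,0.262,0.004,0.4],[-0.003,0.002,-0.4565,-0.0217,0.294,0.004,0.4]]' |tail -1
python3 -m inch '[[0,0,-0.06,-0.018,0.033,0,0.4],[0,0,-0.12,-0.037,0.068,0,0.4],[0,0,-0.19,-0.056,0.104,0,0.4],[0,0,-0.26,-0.076,0.141,0,0.4],[0,0,-0.32,-0.096,0.178,0,0.4],[0,0,-0.39,-0.115,0.213,0,0.4],[0,0,-0.44,-0.13,0.24,0,0.4],[0,0,-0.457,-0.136,0.253,0,0.4]]' |tail -1
python3 -m inch '[[0,0,0,0,0,0,0.4],[0,0,0,0,0,0,0.4],[0,0,0,0,0,0,0.4]]' |tail -1
python3 go.py .531 .3475 .040 236.2
```

```text
gripper_force: 63.5
gripper_force: 63.5
gripper_force: 63.5
t 34.25 tcp [0.5303 0.3464 0.1702] phi -123.9 tilt [-0.0031  0.0014] q [ 25.7  27.1   6.6  69.6   0.1 -30.4] w 0.0551 F [ 0.4 -0.6 -0.8] 63.5
-> [ 0.0033 -0.0006 -0.0018] [-0.0014 -0.0004  0.1302]
```

```bash
python3 -m inch '[[0.003,0,-0.002,-0.0014,0,0.012,0.4],[0.003,0,-0.002,-0.0014,0,0.037,0.4],[0.003,0,-0.002,-0.0014,0,0.062,0.4],[0.003,0,-0.002,-0.0014,0,0.087,0.4],[0.003,0,-0.002,-0.0014,0,0.107,0.4],[0.003,0,-0.002,-0.0014,0,0.119,0.4],[0.003,0,-0.002,-0.0014,0,0.125,0.4],[0.003,0,-0.002,-0.0014,0,0.127,0.4]]' |tail -1
python3 -m inch '[[0,0,0,0,0,0.0008,0.4],[0,0,0,0,0,0.0016,0.4],[0,0,0,0,0,0.0024,0.4],[0,0,0,0,0,0.0032,0.4],[0,0,0,0,0,0.0032,0.4]]' |tail -3
python3 go.py
```

```text
gripper_force: 63.5
contact_force: [-0.4, -0.4, -1.6]
width: 0.0554
gripper_force: 63.5
t 35.55 tcp [0.5308 0.349  0.0402] phi -123.7 tilt [0.     0.0002] q [ 26.   31.9  -6.1  51.9   0.  -30.3] w 0.0554 F [-0.4 -0.4 -1.6] 63.5
```

```bash
python3 -m inch '[[0,0,0,0,0,0.0005,0.4],[0,0,0,0,0,0.001,0.4],[0,0,0,0,0,0.001,0.4],[0,0,0,0,0,0.0007,0.66],[0,0,0,0,0,0.0005,0.7],[0,0,0,0,0,0.0005,0.8],[0,0,0,0,0,0.0005,0.9],[0,0,0,0,0,0.0005,1]]' |tail -3
python3 -m inch '[[0,0,0,0,0,0,1],[0,0,0,0,0,-0.01,1],[0,0,0,0,0,-0.03,1],[0,0,0,0,0,-0.06,1],[0,0,0,0,0,-0.09,1],[0,0,0,0,0,-0.12,1],[0,0,0,0,0,-0.15,1],[0,0,0,0,0,-0.16,1]]' |tail -1
python3 go.py .50 .0 .25 190
```

```text
contact_force: [0.8, 0.6, 0.9]
width: 0.0851
gripper_force: 0.0
gripper_force: 0.0
t 37.15 tcp [0.5316 0.3493 0.2035] phi -123.7 tilt [0.0039 0.0021] q [ 26.   26.5  10.7  74.    0.  -30.3] w 0.0856 F [-0.6  0.4 -0.8] 0.0
-> [-4.000e-04  4.500e-03  8.081e-01] [ 0.308  -0.1676 -0.0474]
```

Moving the arm clear, then a final measurement.

```bash
python3 -m inch '[[0,0,0,0.01,-0.005,-0.02,1],[0,0,0.05,0.04,-0.022,-0.04,1],[0,0,0.1,0.08,-0.044,-0.047,1],[0,0,0.15,0.12,-0.066,-0.047,1],[0,0,0.2,0.16,-0.088,-0.047,1],[0,0,0.25,0.2,-0.11,-0.047,1],[0,0,0.3,0.24,-0.132,-0.047,1],[0,0,0.3,0.28,-0.153,-0.047,1]]' |tail -1
python3 -m inch '[[0,0,0,0.02,-0.03,0,1],[0,0,0,0.04,-0.06,0,1],[0,0,0,0.06,-0.09,0,1],[0,0,0,0.08,-0.12,0,1],[0,0,0,0.08,-0.15,0,1],[0,0,0,0.08,-0.18,0,1],[0,0,0,0.08,-0.18,0,1]]' |tail -1
python3 go.py
python3 - <<'E'
from h import *
I={}
for n in("scene","side"): I[n]=(viewer.read_camera(n).copy(),viewer.camera_info(n));cv2.imwrite(f"pics/{n}12.png",I[n][0][:,:,::-1])
W=lambda h:(h[...,1]<110)&(h[...,2]>142)
def run(k,M,fn,p0,yaw,cl=3):
    o=[];ms=[]
    for im,i in I.values():
        p,m=hullmask(im,fn,feat(proj(place(M,p0),i))[:2],cl);o.append((feat(p),i));ms.append((m,*cv2.boundingRect(np.int32(p))))
    r=fit(M,o,p0,yaw);print(k,ms,np.round(r[0],4),np.round(r[1],1))
S=np.vstack([circ(.038,.1),circ(.038,.097),box(-.006,.006,-.046,.046,.097,.1),box(.08,.09,-.009,.009,.097,.102)])
run("strainer",S,W,[.476,.219,3.788],1)
up=[0,0,.035]
run("mould",box(-.04,.04,-.028,.028,.035,.069),lambda h:(abs(h[...,0]-112)<10)&(h[...,1]>170)&(h[...,2]>60),[.531,.3485,4.12],1,1)
run("mat",box(-.049,.049,-.037,.037,.03,.035),lambda h:(h[...,1]<40)&(h[...,2]>95),[.531,.3475,4.12],1,3)
T=np.vstack([circ(.0325,.062),circ(.031,0)]);C=np.vstack([circ(.024,0),circ(.029,.032),circ(.029,.064)])
run("green",T,lambda h:(abs(h[...,0]-65)<20)&(h[...,1]>150)&(h[...,2]>60),[.6728,-.2025,0],0,1)
run("cup",C,W,[.6273,-.063,0],0)
run("ball",box(-.04,.04,-.028,.028,0,.034),lambda h:(h[...,1]<40)&(h[...,2]>95),[.4486,-.06,4.0486],1)
z=lambda im:cv2.resize(im[100:440,120:480] if 0 else im,None,fx=2,fy=2)
a,b=I["scene"][0][110:260,320:520],I["side"][0][250:450,170:400]
a=cv2.resize(a,(400,300),interpolation=cv2.INTER_CUBIC);b=cv2.resize(b,(345,300),interpolation=cv2.INTER_CUBIC)
for n,(im,i) in I.items():
    c=im.copy()
    for part in(circ(.029,.099),circ(.024,.035)):
        for u in proj(place(part,[.6195,.2335,0]),i): cv2.circle(c,np.int32(u+.5).tolist(),0,(255,0,255),-1)
    I[n]=(c,i)
a=cv2.resize(I["scene"][0][110:260,320:520],(400,300),interpolation=cv2.INTER_NEAREST)
b=cv2.resize(I["side"][0][250:450,170:400],(400,348),interpolation=cv2.INTER_NEAREST)
c=np.zeros((348,800,3),np.uint8);c[:300,:400]=a;c[:,400:]=b;cv2.imwrite("pics/end.png",c[:,:,::-1])
E
```

```text
gripper_force: 0.0
gripper_force: 0.0
t 38.65 tcp [ 0.5555 -0.1616  0.2456] phi -141.01 tilt [-0.0007  0.0001] q [-24.3  20.3   7.1  76.9  -0.  -63.3] w 0.0855 F [-0.2  1.1 -0. ] 0.0
strainer [(1104, 339, 133, 64, 36), (1834, 303, 288, 79, 46)] [0.4752 0.2198 3.7665] [ 1.   0.6 -0.4 -0.3 -0.2  0.8 -0.2  0.1  0.1  0.3]
mould [(1121, 419, 136, 45, 32), (2623, 242, 362, 68, 69)] [0.5311 0.3499 4.147 ] [ 0.5 -0.1  0.1 -0.1  0.1  0.2 -0.2  0.  -0.1  0. ]
mat [(275, 414, 147, 50, 26), (568, 236, 391, 83, 48)] [0.5306 0.3543 3.5986] [ 5.1 -5.4 -0.  -0.2  1.5  1.1 -4.7  1.4  1.2  3.6]
green [(1396, 262, 342, 40, 47), (1023, 254, 159, 32, 41)] [ 0.6728 -0.2025] [ 0.2 -0.   0.2 -0.3]
cup [(1071, 308, 277, 36, 41), (1068, 261, 200, 31, 43)] [ 0.6271 -0.0634] [ 0.4 -0.5  0.  -1.1]
ball [(1300, 248, 222, 43, 34), (1366, 341, 215, 50, 45)] [ 0.4484 -0.0602  4.0313] [ 0.2 -0.2  0.  -0.1  0.   0.  -0.5 -0.  -0.1 -0.1]
```

View pics/end.png

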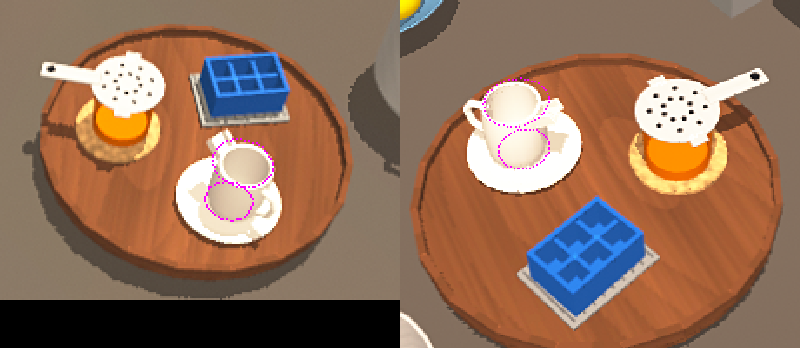

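The final views show everything upright and centred. The strainer is level on the amber tumbler, the pourer's rim lies on the predicted ring, the mould is within 3 mm and 0.03 rad of the mat, and the look-alikes have not moved. Handing in.

```bash
python3 -c "
from rig import ctrl; print(ctrl.sign_off())"
```

```text
the job is handed in; nothing more can be done
None
```

The turntable is laid and the job was handed in at about 39 s of robot time. The final camera check showed all four items upright and a few millimetres or less from centre, with the look-alikes unmoved; the hand-in returned no verdict.

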